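# Touch check of the weighing cells

### The job

Check that the weighing cells respond: with the closed fingertips press lightly on top of the speckled core slice, then the grey mortar cube, then the aluminium tin. Each time press until the pan below sinks about half-way, stay a moment, and let it rise again before going on to the next; never push a pan down to its stop. Only press: pick nothing up, tip nothing off its pan, and leave the blue-capped jar and the other things alone.

Things in the scene. Friction and masses are not known exactly. Their poses are not given: they have to be found in the camera images.
- core_slice: Slice of a drilled concrete core, a speckled grey-brown disc 47 mm in diameter and 31 mm high, 0.12 kg. It stands loose on the pan of its own weighing cell. Origin: centre of its underside, z up.
- core_slice_top (a point): Centre of the flat top of the speckled core slice, the spot where it is to be pressed straight down.
- pan_slice (a joint): Sinking of the sprung pan under the speckled core slice, in m: 0 unloaded, 0.016 at its stop. Spring 900 N/m with damping 35 N s/m (8 mm takes about 7 N less the sample's weight); about 1.3 mm at rest under the sample (sample masses vary by a fifth). It springs back by itself.
- pan_slice_mid (a point): Centre of the upper face of the steel pan under the speckled core slice: square 76x76 mm with a lip 3 mm high; about 50 mm above the rack top when unloaded. The pan moves only vertically, above a fixed white housing 92x92 mm and 28 mm high. The four cells are alike, at least 10 mm apart.
- mortar_cube: Plain grey mortar test cube, 50x50x50 mm, 0.285 kg. It stands loose on the pan of its own weighing cell. Origin: centre of its underside, z up.
- mortar_cube_top (a point): Centre of the flat top of the grey mortar cube, the spot where it is to be pressed straight down.
- pan_cube (a joint): Sinking of the sprung pan under the grey mortar cube, in m: 0 unloaded, 0.016 at its stop. Spring 900 N/m with damping 35 N s/m (8 mm takes about 7 N less the sample's weight); about 3.1 mm at rest under the sample (sample masses vary by a fifth). It springs back by itself.
- pan_cube_mid (a point): Centre of the upper face of the steel pan under the grey mortar cube: square 76x76 mm with a lip 3 mm high; about 50 mm above the rack top when unloaded. The pan moves only vertically, above a fixed white housing 92x92 mm and 28 mm high. The four cells are alike, at least 10 mm apart.
- moisture_tin: Round closed aluminium moisture tin, 60 mm in diameter and 39 mm high, lid fixed, 0.045 kg. It stands loose on the pan of its own weighing cell. Origin: centre of its underside, z up.
- moisture_tin_top (a point): Centre of the flat top of the aluminium tin, the spot where it is to be pressed straight down.
- pan_tin (a joint): Sinking of the sprung pan under the aluminium tin, in m: 0 unloaded, 0.016 at its stop. Spring 900 N/m with damping 35 N s/m (8 mm takes about 7 N less the sample's weight); about 0.5 mm at rest under the sample (sample masses vary by a fifth). It springs back by itself.
- pan_tin_mid (a point): Centre of the upper face of the steel pan under the aluminium tin: square 76x76 mm with a lip 3 mm high; about 50 mm above the rack top when unloaded. The pan moves only vertically, above a fixed white housing 92x92 mm and 28 mm high. The four cells are alike, at least 10 mm apart.
- jar: White plastic jar with a blue screw cap, 44 mm in diameter and 60 mm high, 0.15 kg; not to be touched. It stands loose on the pan of its own weighing cell. Origin: centre of its underside, z up.
- jar_top (a point): Centre of the flat top of the blue-capped jar, the spot where it would be pressed; leave it alone.
- pan_jar (a joint): Sinking of the sprung pan under the blue-capped jar, in m: 0 unloaded, 0.016 at its stop. Spring 900 N/m with damping 35 N s/m (8 mm takes about 7 N less the sample's weight); about 1.6 mm at rest under the sample (sample masses vary by a fifth). It springs back by itself.
- pan_jar_mid (a point): Centre of the upper face of the steel pan under the blue-capped jar: square 76x76 mm with a lip 3 mm high; about 50 mm above the rack top when unloaded. The pan moves only vertically, above a fixed white housing 92x92 mm and 28 mm high. The four cells are alike, at least 10 mm apart.
- steel_weight: Bystander: loose steel knob weight, 38 mm in diameter, 56 mm high, on the robot's side of the cells. Origin: centre of its underside.
- tape_measure: Bystander: loose orange and black tape measure, 64x76x33 mm, on the robot's side of the cells. Origin: centre of its underside.
- brass_weight: Bystander: loose brass knob weight, 30 mm in diameter, 41 mm high, beyond the cells. Origin: centre of its underside.
There are look-alikes about, which are no part of the job. Leave any red look-alike of the core_slice alone.

How it is judged:
By the outcome, as a careful person would: the job done as asked, in the order asked, and still so for the second after the job is handed in, with the robot touching nothing.
It also fails if it takes over 61 s, if anything falls off the work surface, if the arm or the gripper's body presses on something with over 40 N, if the wrist force passes 120 N, or if a joint passes its speed limit or range.

### The arm

A 7-joint arm with a two-finger parallel gripper is mounted at the origin on a cart in front of the work surface, level with it; the furniture and walls round the work are solid. World frame = base frame: x ahead of the robot, y to its left, z up, the work surface at z = 0. Lengths are in m, angles in rad, forces in N, time in s.
With the tool pointing down it reaches from about 0.4 to 0.875 m from the base axis. Payload 19.3 kg.
Tool frame: the origin (TCP) lies midway between the tips of the shut fingers; the grasp point (between the pads) lies 19 mm behind it (arm.pinch_z is the distance from the TCP to the grasp point, in m); z points along the fingers, y is the line along which they close (so a half turn about z gives the same grasp; the last joint's range is limited). The gripper opens to 85 mm and grips with 20 to 120 N. Pads are 22 mm wide; open, the fingers measure 114 mm over their backs; the gripper's body (76 mm by 85 mm) begins 54 mm behind the grasp point. The pads swing forward as they close: fully open they stand 13 mm farther back than shut.
Start: joints at [-1.223, 0.521, -0.036, 1.599, 0.021, 1.021, -0.113], TCP at [0.254, 0.571, 0.231] pointing down, gripper open.
Joint ranges: [-2.91, 2.91], [-0.3, 2.13], [-1.5, 1.42], [0.17, 2.43], [-1.26, 4.41], [0.16, 1.93], [-2.52, 2.52]. Speed limits (rad/s): [1.89, 1.89, 2.39, 2.39, 3.01, 3.01, 3.01].

### API

Orientations are given as a unit quaternion [x, y, z, w].
In Python, from cell import arm gives the robot as it stands.
- The arm moves only by the shell command python3 -m inch 'ROWS' [OPENING] [FORCE]. ROWS is a JSON object of lists of equal length, an entry for each row: "offset": the shift along the tool's x, y, z in m, a list of three; "rot": the turn, a rotation vector about the tool's x, y, z in degrees, a list of three. In form: {"offset": [[dx, dy, dz], ...], "rot": [[rx, ry, rz], ...]}. A call has 1 to 20 rows; each row shifts and turns the commanded pose from where the row before left it, along the tool's axes as they then stand; what a row does not reach is not made up. A row lasts 1/10 s, in which the tool goes at most 50 mm and 8.59 degrees, less where a joint would pass 70% of its speed; a pose out of reach is approached as far as the arm can. A call is refused whole if a number of a shift passes 0.05 or a number of a turn 8.59, either way. A call with a gripper value outside its range is refused whole. OPENING is the gripper command: -1 is fully open, 1 is shut, values between are in proportion, set as the call begins (- or left out, the last holds). The fingers move at their own pace and stop on an object; FORCE is the grip in N (left out, the last holds). Time passes only in rows, so rows that do not move let the fingers close. It gives the time, the measured TCP pose, the force, the opening and the grip force at its end, in the units of the state.
- arm.read_state(): the state, without advancing time (a new reading comes with each control period).
- arm.capture(name): name is "scene" or "top" or "wrist"; returns the picture (480x640x3 uint8, red, green, blue); there is no depth.
- arm.camera_info(name): a dict with "vfov" (degrees; the focal length in pixels is half the picture's height over the tangent of half this angle, whatever the lens; pixels are square), "cx", "cy" (the principal point, pixels), "rvec" (rotation vector, rad) and "tvec" (3), from world to camera coordinates, as OpenCV has them. Camera axes: x right, y down, z forward; pixel columns grow to the right and rows downward; lengths in m; the calibration is good to about 2 mm. A picture is of the moment at which its call begins: read the wrist's pose just before it. camera_info takes no time and is no camera call; for the wrist camera it gives the pose at the moment of the call.
- arm.job_done(): hands the job in; it is judged then, once.
The state is a dict: "time": time; "qpos": joint angles; "qvel": joint speeds; "effort": joint torques, N m; "tool_pos": TCP position; "eef_rot": TCP orientation; "ft_force": force on the tool from outside, world axes, zero at the start; "torque": the same for the moment, N m; "finger_gap": opening from 0.0 (shut) to 1.0 (fully open); "finger_force": force on a finger pad.
Only numpy, scipy, OpenCV 4.12 (cv2) and the standard library are available. Lean on these libraries where they do the work, as an engineer would, in place of code of your own. Each camera call takes 0.05 s, during which the arm holds its last target. There are 200 camera calls.

## Working session

There is one attempt and no reset: what is moved stays moved. The work goes in short steps, Python scripts to look and compute and a shell command to move; the robot and the scene stay as the last step left them, time stands still between calls to the robot, and variables do not carry over. Pictures are saved under pics/ and viewed, at most 10 in all, crops included, and the job is handed in when it is done.

```bash
mkdir -p pics; python3 - <<'E'
from cell import arm
import cv2
for n in("scene","top"):
    cv2.imwrite(f"pics/{n}0.png",arm.capture(n)[:,:,::-1]); print(n,arm.camera_info(n))
s=arm.read_state();print(s)
E
```

```text
scene {'vfov': 51.473310427673, 'cx': 319.2583475751509, 'cy': 243.56855009156746, 'rvec': array([ 2.26294298, -1.0283076 ,  0.39851699]), 'tvec': array([-0.32241843,  0.35825268,  0.96887411])}
top {'vfov': 57.0338511853445, 'cx': 317.633466614188, 'cy': 239.9556211202364, 'rvec': array([ 2.19157635, -2.16033637,  0.17384848]), 'tvec': array([-0.02756489,  0.54163634,  1.05893129])}
{'time': 0.1, 'qpos': array([-1.22316766,  0.52192814, -0.03633441,  1.59995638,  0.0212093 ,
        1.02108994, -0.11279223]), 'qvel': array([ 0.0015992 , -0.00214505, -0.0011949 , -0.0023851 , -0.00182831,
       -0.0009644 , -0.00045719]), 'effort': array([ 3.32347394e-03, -9.28493071e+01,  1.98411405e+00, -3.70526254e+01,
        1.80845358e-02,  5.47621297e-03, -7.93936692e-05]), 'tool_pos': array([0.25351781, 0.57094389, 0.23079765]), 'eef_rot': array([ 2.07394120e-01,  9.78257344e-01, -4.93754814e-04, -6.68599297e-05]), 'ft_force': array([-0.04222286,  0.68652351, -0.01703364]), 'torque': array([-0.01253416,  0.01606129,  0.02386378]), 'finger_force': 0.0, 'finger_gap': 1.0002167233209427}
```

View pics/top0.png

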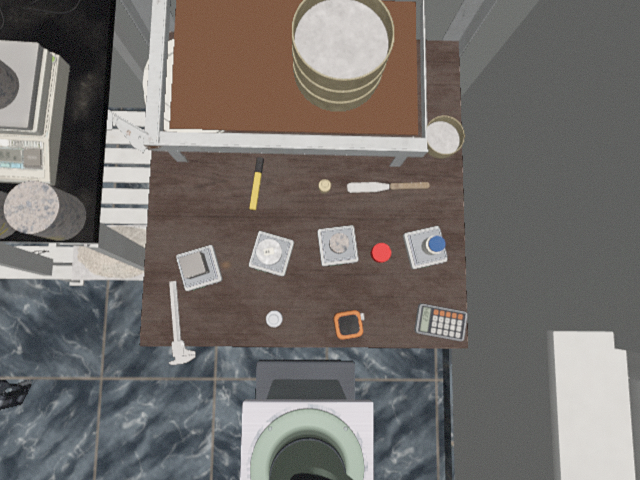

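View pics/scene0.png

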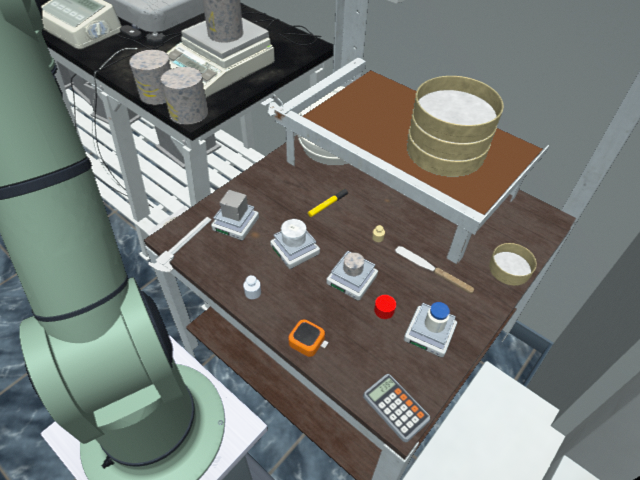

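Top view: core slice (338,243), red look-alike disc on the table (382,253), tin (270,252), cube (195,265), jar (435,244), steel weight (274,319), tape (348,325), brass (324,186). The concrete cylinders at far left are on another bench. I choose the speckled disc on a pan at (338,243), and check it in a close crop.

```bash
cat > h.py <<'E'
import cv2,numpy as np
from cell import arm
def cam(n):
    c=arm.camera_info(n);f=240/np.tan(np.radians(c['vfov']/2))
    K=np.array([[f,0,c['cx']],[0,f,c['cy']],[0,0,1]]);R=cv2.Rodrigues(np.array(c['rvec']))[0];return K,R,np.array(c['tvec'])
def proj(n,p):
    K,R,t=cam(n);q=K@(R@np.array(p)+t);return q[:2]/q[2]
def ray(n,uv,z):
    K,R,t=cam(n);d=R.T@np.linalg.inv(K)@np.array([*uv,1.]);o=-R.T@t;return o+d*(z-o[2])/d[2]
def tri(uvs):
    P=[];x=[]
    for n,uv in uvs.items():
        K,R,t=cam(n);P.append(K@np.c_[R,t]);x.append(np.array(uv,float).reshape(2,1))
    X=cv2.triangulatePoints(*P,*x).ravel();return X[:3]/X[3]
E
python3 - <<'E'
from h import *
s=arm.read_state()
for n in("scene","top"): print(n,proj(n,s['tool_pos']),proj(n,[0,0,0]))
a=cv2.imread('pics/top0.png')[215:295,170:460];b=cv2.imread('pics/scene0.png')[180:360,200:470]
cv2.imwrite('pics/c1.png',cv2.resize(a,(783,216),interpolation=cv2.INTER_CUBIC)); cv2.imwrite('pics/c2.png',cv2.resize(b,(800,533),interpolation=cv2.INTER_CUBIC))
for n,uv,z in[("slice",(338,243),.08),("tin",(270,252),.0885),("cube",(193,264),.097),("jar",(435,244),.108),("steel",(274,319),.05),("tape",(348,325),.03),('brass',(324,186),.04),('red',(382,253),.03)]:print(n,ray("top",uv,z).round(3))
E
```

```text
scene [ 66.12429467 145.85148495] [153.57969735 427.66106857]
top [  9.37300303 372.8018122 ] [306.13527979 465.88929941]
slice [ 0.53  -0.066  0.08 ]
tin [0.505 0.093 0.089]
cube [0.474 0.267 0.097]
jar [ 0.528 -0.29   0.108]
steel [0.349 0.082 0.05 ]
tape [ 0.335 -0.096  0.03 ]
brass [ 0.677 -0.034  0.04 ]
red [ 0.512 -0.18   0.03 ]
```

View pics/c1.png

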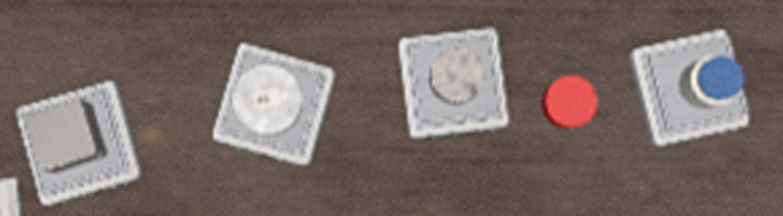

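View pics/c2.png

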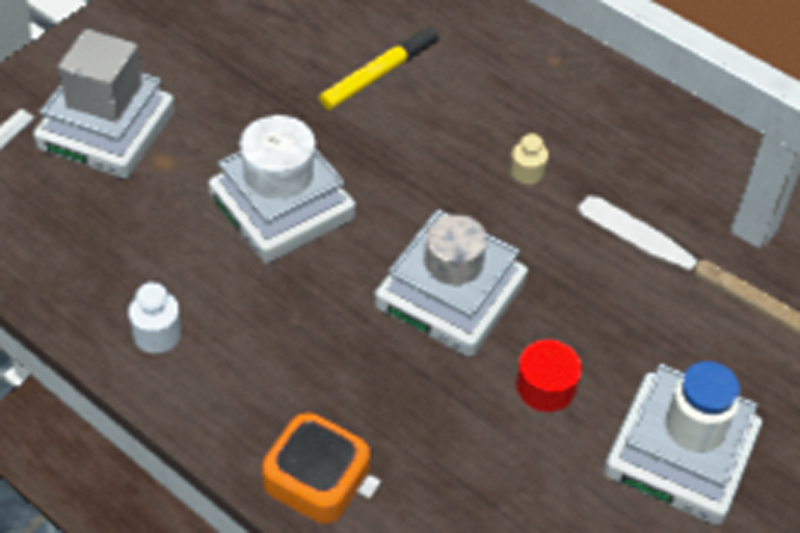

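Crops confirm: speckled disc on its pan at crop (457,74) / scene-crop (457,236), tin (267,99)/(278,141), cube top (62,134)/(101,58). The red disc stands on the table. Triangulating these top centres.

```bash
python3 - <<'E'
from h import *
for n,a,b,z in[("slice",(457,74),(457,236),.080),("tin",(267,99),(278,141),.0885),("cube",(62,134),(101,58),.097)]:
    u=(170+a[0]/2.7,215+a[1]/2.7);v=(200+b[0]/2.963,180+b[1]/2.963)
    X=tri({"top":u,"scene":v});print(n,X.round(4),ray("top",u,z).round(4),ray("scene",v,z).round(4))
from scipy.spatial.transform import Rotation as Ro
s=arm.read_state();print(Ro.from_quat(s['eef_rot']).as_matrix().round(3))
K,R,t=cam("wrist");print("wristcam",(-R.T@t).round(3),R.round(2).tolist())
E
```

```text
slice [ 0.5319 -0.0702  0.0815] [ 0.5313 -0.0694  0.08  ] [ 0.5337 -0.0701  0.08  ]
tin [0.5066 0.0945 0.0906] [0.5058 0.0956 0.0885] [0.5087 0.095  0.0885]
cube [0.4739 0.2667 0.0945] [0.4726 0.2672 0.097 ] [0.4732 0.2637 0.097 ]
[[-0.914  0.406 -0.   ]
 [ 0.406  0.914 -0.001]
 [-0.    -0.001 -1.   ]]
wristcam [0.179 0.603 0.373] [[0.41, 0.91, -0.0], [0.87, -0.38, 0.31], [0.28, -0.13, -0.95]]
```

```bash
python3 -m inch '{"offset":[[-0.026,-0.024,0],[-0.026,-0.024,0],[-0.026,-0.024,0],[-0.026,-0.024,0],[-0.026,-0.024,0],[-0.026,-0.024,0],[-0.026,-0.024,0],[-0.026,-0.024,0],[-0.026,-0.024,0],[-0.026,-0.024,0],[-0.026,-0.024,0],[-0.026,-0.024,0],[-0.026,-0.024,0],[-0.026,-0.024,0],[-0.026,-0.024,0],[-0.026,-0.024,0],[-0.026,-0.024,0],[-0.026,-0.024,0],[-0.026,-0.021,0],[0,0,0]],"rot":[[0,0,0],[0,0,0],[0,0,0],[0,0,0],[0,0,0],[0,0,0],[0,0,0],[0,0,0],[0,0,0],[0,0,0],[0,0,0],[0,0,0],[0,0,0],[0,0,0],[0,0,0],[0,0,0],[0,0,0],[0,0,0],[0,0,0],[0,0,0]]}' 1 20
cat > d.py <<'E'
from h import *
import sys
from scipy.spatial.transform import Rotation as Ro
def go(p):
    s=arm.read_state();R=Ro.from_quat(s['eef_rot']).as_matrix()
    print(s['time'],"pos",s['tool_pos'].round(4),"delta tool",(R.T@(np.array(p)-s['tool_pos'])).round(4),"tilt",R[2].round(4),"F",s['ft_force'].round(2),"gap",round(s['finger_gap'],3))
if __name__=="__main__": go([float(v) for v in sys.argv[1:4]])
E
python3 d.py .532 -.070 .11
```

```text
time: 2.1
tool_pos: [0.5222, -0.0474, 0.2311]
eef_rot: [0.21, 0.978, -0.001, 0.0]
ft_force: [-0.4, 0.7, -0.5]
finger_gap: 0.001
finger_force: 0.0
2.1 pos [ 0.5222 -0.0474  0.2311] delta tool [-0.0181 -0.0164  0.1211] tilt [-8.0e-04 -1.4e-03 -1.0e+00] F [-0.42  0.69 -0.53] gap 0.001
```

```bash
python3 -m inch '{"offset":[[-0.009,-0.008,0.02],[-0.009,-0.008,0.02],[0,0,0.02],[0,0,0.02],[0,0,0.01],[0,0,0],[0,0,0]],"rot":[[0,0,0],[0,0,0],[0,0,0],[0,0,0],[0,0,0],[0,0,0],[0,0,0]]}'
python3 d.py .532 -.070 .11
python3 - <<'E'
from h import *
im=arm.capture("wrist")[:,:,::-1].copy()
p=proj("wrist",[.532,-.070,.080]);print(p)
cv2.drawMarker(im,tuple(int(v) for v in p),(255,0,255),0,12,1)
cv2.imwrite('pics/w1.png',im)
E
```

```text
time: 2.8
tool_pos: [0.5315, -0.0651, 0.1418]
eef_rot: [0.207, 0.978, 0.0, 0.0]
ft_force: [0.7, 0.5, -0.2]
finger_gap: 0.002
finger_force: 0.0
2.8 pos [ 0.5315 -0.0651  0.1418] delta tool [-0.0025 -0.0043  0.0318] tilt [-3.e-04  1.e-04 -1.e+00] F [ 0.66  0.49 -0.21] gap 0.002
[317.2590324  261.99823588]
```

View pics/w1.png

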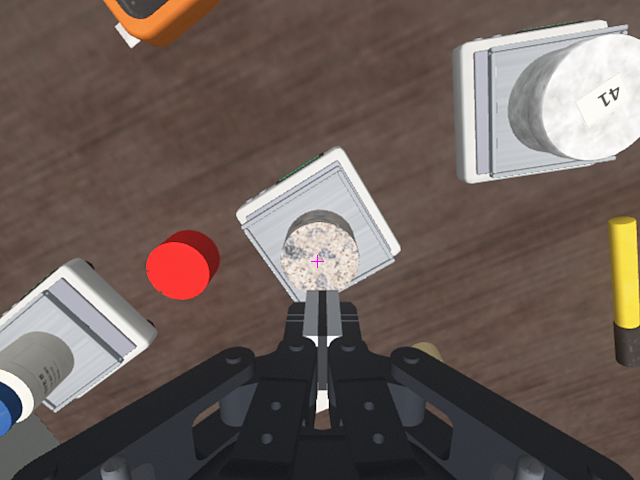

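The wrist view shows the speckled slice with its top centre at about (319,258); my predicted mark is at (317,262), so they agree within about 3 mm. Refine with this view.

```bash
python3 - <<'E'
from h import *
x=ray("wrist",(319,258),.0805);print(x)
from d import go
go([(.532+x[0])/2,(-.070+x[1])/2,.1])
E
```

```text
[ 0.52989984 -0.06791899  0.0805    ]
2.85 pos [ 0.5316 -0.0651  0.1421] delta tool [-0.0009 -0.0038  0.0421] tilt [-9.e-04  4.e-04 -1.e+00] F [ 1.06 -0.21  0.73] gap -0.002
```

```bash
python3 -m inch '{"offset":[[-0.001,-0.004,0.012],[0,0,0.016],[0,0,0.016],[0,0,0.01],[0,0,0],[0,0,0],[0,0,0]],"rot":[[0,0,0],[0,0,0],[0,0,0],[0,0,0],[0,0,0],[0,0,0],[0,0,0]]}'
python3 d.py .531 -.069 .073
```

```text
time: 3.55
tool_pos: [0.5309, -0.0693, 0.0879]
eef_rot: [0.207, 0.978, 0.0, 0.0]
ft_force: [0.6, 0.5, 0.1]
finger_gap: 0.001
finger_force: 0.0
3.55 pos [ 0.5309 -0.0693  0.0879] delta tool [0.0001 0.0003 0.0149] tilt [-9.e-04  3.e-04 -1.e+00] F [0.61 0.48 0.15] gap 0.001
```

```bash
python3 -m inch '{"offset":[[0,0,0.002],[0,0,0.002],[0,0,0.002],[0,0,0.002],[0,0,0.002],[0,0,0.001],[0,0,0],[0,0,0],[0,0,0]],"rot":[[0,0,0],[0,0,0],[0,0,0],[0,0,0],[0,0,0],[0,0,0],[0,0,0],[0,0,0],[0,0,0]]}'
python3 d.py .531 -.069 .073; python3 -m inch '{"offset":[[0,0,0]],"rot":[[0,0,0]]}'
```

```text
time: 4.45
tool_pos: [0.5306, -0.0692, 0.0764]
eef_rot: [0.207, 0.978, 0.0, 0.0]
ft_force: [-0.5, 0.3, 3.8]
finger_gap: 0.003
finger_force: 1.6
4.45 pos [ 0.5306 -0.0692  0.0764] delta tool [-0.0003  0.0004  0.0034] tilt [-1.e-04  1.e-04 -1.e+00] F [-0.48  0.34  3.79] gap 0.003
time: 4.55
tool_pos: [0.5306, -0.0692, 0.0764]
eef_rot: [0.207, 0.978, 0.0, 0.0]
ft_force: [0.0, 0.1, 4.0]
finger_gap: -0.003
finger_force: 1.6
```

```bash
python3 -m inch '{"offset":[[0,0,0.001],[0,0,0.0013],[0,0,0],[0,0,0],[0,0,0],[0,0,0],[0,0,0],[0,0,0],[0,0,0],[0,0,0],[0,0,0],[0,0,0]],"rot":[[0,0,0],[0,0,0],[0,0,0],[0,0,0],[0,0,0],[0,0,0],[0,0,0],[0,0,0],[0,0,0],[0,0,0],[0,0,0],[0,0,0]]}'
python3 -m inch '{"offset":[[0,0,0],[0,0,0],[0,0,0]],"rot":[[0,0,0],[0,0,0],[0,0,0]]}'
```

```text
time: 5.75
tool_pos: [0.5306, -0.0692, 0.074]
eef_rot: [0.207, 0.978, 0.0, 0.0]
ft_force: [-0.6, 1.3, 5.7]
finger_gap: 0.001
finger_force: 2.6
time: 6.05
tool_pos: [0.5306, -0.0692, 0.074]
eef_rot: [0.207, 0.978, 0.0, 0.0]
ft_force: [-0.7, 0.3, 4.9]
finger_gap: -0.003
finger_force: 2.6
```

```bash
python3 -m inch '{"offset":[[0,0,0.0006],[0,0,0],[0,0,0],[0,0,0],[0,0,0],[0,0,0],[0,0,0],[0,0,0],[0,0,0],[0,0,0]],"rot":[[0,0,0],[0,0,0],[0,0,0],[0,0,0],[0,0,0],[0,0,0],[0,0,0],[0,0,0],[0,0,0],[0,0,0]]}'
python3 -m inch '{"offset":[[0,0,-0.002],[0,0,-0.002],[0,0,-0.002],[0,0,-0.002],[0,0,-0.002],[0,0,-0.002],[0,0,-0.01],[0,0,-0.02],[0,0,-0.02],[0,0,-0.02],[0,0,-0.015],[0,0,0],[0,0,0]],"rot":[[0,0,0],[0,0,0],[0,0,0],[0,0,0],[0,0,0],[0,0,0],[0,0,0],[0,0,0],[0,0,0],[0,0,0],[0,0,0],[0,0,0],[0,0,0]]}'
python3 -m inch '{"offset":[[0.016,0.024,0],[0.016,0.024,0],[0.016,0.024,0],[0.016,0.024,0],[0.016,0.024,0],[0.016,0.024,0],[0.016,0.024,0],[0.016,0.024,0],[0.016,0.024,0],[0.016,0.024,0],[0.016,0.024,0],[0.012,0.018,0],[0,0,0],[0,0,0]],"rot":[[0,0,0],[0,0,0],[0,0,0],[0,0,0],[0,0,0],[0,0,0],[0,0,0],[0,0,0],[0,0,0],[0,0,0],[0,0,0],[0,0,0],[0,0,0],[0,0,0]]}'
python3 d.py .473 .266 .105
python3 - <<'E'
from h import *
p=proj("wrist",[.473,.266,.0965]);im=arm.capture("wrist")[:,:,::-1].copy();print(p)
cv2.drawMarker(im,tuple(int(v) for v in p),(255,0,255),0,12,1)
cv2.imwrite('pics/w2.png',im)
E
```

```text
time: 7.05
tool_pos: [0.5306, -0.0692, 0.0734]
eef_rot: [0.207, 0.978, 0.0, 0.0]
ft_force: [-1.1, 1.1, 5.7]
finger_gap: 0.003
finger_force: 2.9
time: 8.35
tool_pos: [0.5305, -0.0692, 0.1707]
eef_rot: [0.207, 0.978, 0.0, 0.0]
ft_force: [-0.5, -1.1, -0.2]
finger_gap: -0.001
finger_force: 0.0
time: 9.75
tool_pos: [0.4727, 0.2645, 0.1697]
eef_rot: [0.207, 0.978, -0.001, -0.0]
ft_force: [0.0, -0.6, 0.2]
finger_gap: -0.001
finger_force: 0.0
9.75 pos [0.4727 0.2645 0.1697] delta tool [0.0003 0.0015 0.0647] tilt [ 5.0e-04 -1.3e-03 -1.0e+00] F [ 0.04 -0.57  0.24] gap -0.001
[326.94237628 251.43056953]
```

View pics/w2.png

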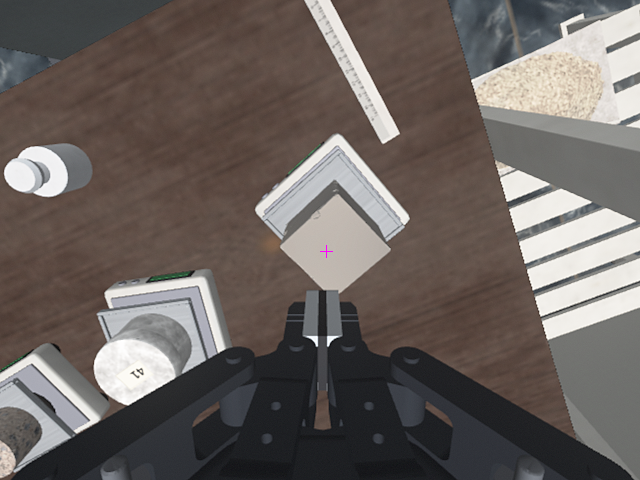

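The cube's top face has corners at about (281,248), (390,251), (338,194), so its centre is near (335.5,249.5). My mark at (327,251) is about 5 mm off.

```bash
python3 - <<'E'
from h import *
for uv in [(335.5,249.5),(281,248),(390,251),(338,194)]: print(ray("wrist",uv,.0965).round(4))
im=cv2.imread('pics/top0.png')
c=im[238:285,170:225];print(c.shape)
a=cv2.resize(c,None,fx=11,fy=11,interpolation=cv2.INTER_CUBIC)
for q in range(0,55,5): cv2.putText(a,str(170+q),(q*11,10),0,.35,(0,255,0),1);
for q in range(0,47,5): cv2.putText(a,str(238+q),(0,q*11+4),0,.35,(0,255,0),1)
cv2.imwrite('pics/c3.png',a)
E
```

```text
[0.4744 0.2708 0.0965]
[0.4597 0.2402 0.0965]
[0.489  0.3014 0.0965]
[0.4427 0.286  0.0965]
(47, 55, 3)
```

View pics/c3.png

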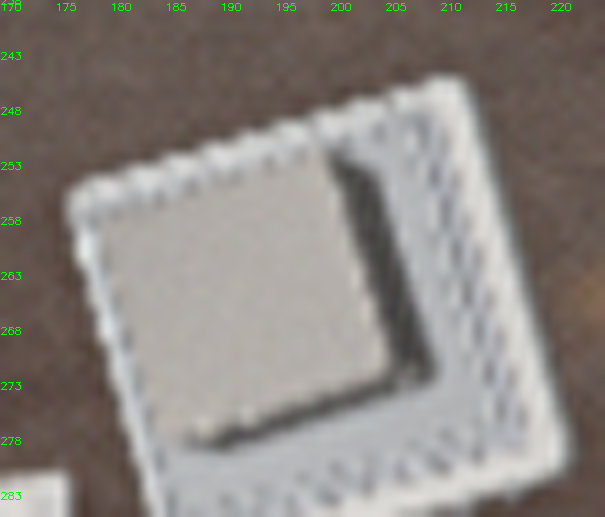

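The magnified top view puts the cube's corners at (179,257), (200,252), (205,272), (184,277), giving a centre of (191.6,264). That agrees with the wrist value (0.474, 0.270).

```bash
python3 -m inch '{"offset":[[0.001,0.0055,0.008],[0,0,0.016],[0,0,0.016],[0,0,0.016],[0,0,0.008],[0,0,0.002],[0,0,0],[0,0,0],[0,0,0]],"rot":[[0,0,0],[0,0,0],[0,0,0],[0,0,0],[0,0,0],[0,0,0],[0,0,0],[0,0,0],[0,0,0]]}'
python3 d.py .474 .270 .094
```

```text
time: 10.7
tool_pos: [0.4748, 0.2704, 0.105]
eef_rot: [0.207, 0.978, 0.0, 0.0]
ft_force: [-1.1, -0.4, 0.9]
finger_gap: -0.004
finger_force: 0.0
10.7 pos [0.4748 0.2704 0.105 ] delta tool [ 0.0005 -0.0007  0.011 ] tilt [-5.e-04  8.e-04 -1.e+00] F [-1.06 -0.35  0.86] gap -0.004
```

```bash
python3 -m inch '{"offset":[[0,0,0.002],[0,0,0.002],[0,0,0.002],[0,0,0.002],[0,0,0.002],[0,0,0],[0,0,0],[0,0,0],[0,0,0]],"rot":[[0,0,0],[0,0,0],[0,0,0],[0,0,0],[0,0,0],[0,0,0],[0,0,0],[0,0,0],[0,0,0]]}'
python3 -m inch '{"offset":[[0,0,0]],"rot":[[0,0,0]]}'
```

```text
time: 11.6
tool_pos: [0.4744, 0.2703, 0.0945]
eef_rot: [0.207, 0.978, 0.0, 0.0]
ft_force: [-0.3, 0.0, 2.7]
finger_gap: 0.0
finger_force: 1.4
time: 11.7
tool_pos: [0.4745, 0.2702, 0.0944]
eef_rot: [0.207, 0.978, 0.0, 0.0]
ft_force: [-0.8, 0.7, 2.9]
finger_gap: -0.0
finger_force: 1.4
```

```bash
python3 -m inch '{"offset":[[0,0,0.001],[0,0,0.0007],[0,0,0],[0,0,0],[0,0,0],[0,0,0],[0,0,0],[0,0,0],[0,0,0],[0,0,0],[0,0,0],[0,0,0],[0,0,0],[0,0,0]],"rot":[[0,0,0],[0,0,0],[0,0,0],[0,0,0],[0,0,0],[0,0,0],[0,0,0],[0,0,0],[0,0,0],[0,0,0],[0,0,0],[0,0,0],[0,0,0],[0,0,0]]}'
python3 -m inch '{"offset":[[0,0,0],[0,0,0],[0,0,0]],"rot":[[0,0,0],[0,0,0],[0,0,0]]}'
```

```text
time: 13.1
tool_pos: [0.4745, 0.2702, 0.0927]
eef_rot: [0.207, 0.978, 0.0, 0.0]
ft_force: [-0.4, -0.9, 3.6]
finger_gap: 0.003
finger_force: 2.2
time: 13.4
tool_pos: [0.4745, 0.2702, 0.0927]
eef_rot: [0.207, 0.978, -0.0, 0.0]
ft_force: [-0.9, 0.5, 4.2]
finger_gap: 0.002
finger_force: 2.2
```

```bash

python3 -m inch '{"offset":[[0,0,-0.002],[0,0,-0.002],[0,0,-0.002],[0,0,-0.002],[0,0,-0.002],[0,0,-0.01],[0,0,-0.02],[0,0,-0.02],[0,0,-0.02],[0,0,0],[0,0,0]],"rot":[[0,0,0],[0,0,0],[0,0,0],[0,0,0],[0,0,0],[0,0,0],[0,0,0],[0,0,0],[0,0,0],[0,0,0],[0,0,0]]}'
python3 -m inch '{"offset":[[-0.014,-0.021,0],[-0.014,-0.021,0],[-0.014,-0.021,0],[-0.014,-0.021,0],[-0.014,-0.021,0],[-0.014,-0.021,0],[-0.014,-0.021,0],[0,0,0],[0,0,0]],"rot":[[0,0,0],[0,0,0],[0,0,0],[0,0,0],[0,0,0],[0,0,0],[0,0,0],[0,0,0],[0,0,0]]}'
python3 d.py .507 .095 .105
python3 - <<'E'
from h import *
p=proj("wrist",[.507,.095,.089]);im=arm.capture("wrist")[:,:,::-1].copy();print(p)
cv2.drawMarker(im,tuple(int(v) for v in p),(255,0,255),0,12,1)
cv2.imwrite('pics/w3.png',im)
E
```

```text
time: 14.5
tool_pos: [0.4745, 0.2703, 0.1732]
eef_rot: [0.207, 0.978, 0.0, 0.0]
ft_force: [-0.5, 0.0, -0.6]
finger_gap: 0.0
finger_force: 0.0
time: 15.4
tool_pos: [0.5041, 0.0958, 0.1722]
eef_rot: [0.208, 0.978, -0.0, -0.0]
ft_force: [-0.2, 0.7, -0.5]
finger_gap: 0.004
finger_force: 0.0
15.4 pos [0.5041 0.0958 0.1722] delta tool [-0.003   0.0005  0.0672] tilt [ 8.e-04 -6.e-04 -1.e+00] F [-0.24  0.71 -0.53] gap 0.004
[325.12970271 250.85755345]
```

View pics/w3.png

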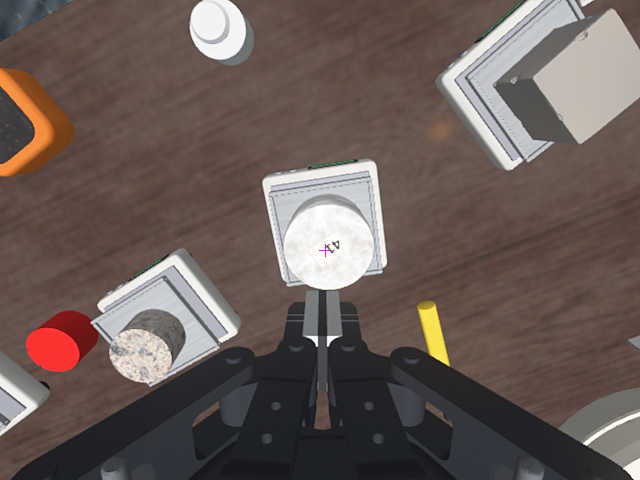

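Slice and cube still stand on their pans. The tin top's centre is at about (329,246) and my mark is at (325,251).

```bash
python3 - <<'E'
from h import *
from d import go
x=ray("wrist",(329,246),.0895);print(x); go([(x[0]+.507)/2,(x[1]+.095)/2,.098])
E
```

```text
[0.50476344 0.09944218 0.0895    ]
15.45 pos [0.504  0.0965 0.1723] delta tool [-0.0015  0.0014  0.0743] tilt [ 8.e-04 -4.e-04 -1.e+00] F [ 0.02  1.31 -0.03] gap -0.004
```

```bash
python3 -m inch '{"offset":[[-0.001,0.002,0.01],[0,0,0.016],[0,0,0.016],[0,0,0.016],[0,0,0.013],[0,0,0.003],[0,0,0],[0,0,0],[0,0,0]],"rot":[[0,0,0],[0,0,0],[0,0,0],[0,0,0],[0,0,0],[0,0,0],[0,0,0],[0,0,0],[0,0,0]]}'
python3 d.py .5055 .098 .083
```

```text
time: 16.35
tool_pos: [0.5065, 0.0977, 0.0993]
eef_rot: [0.207, 0.978, 0.0, 0.0]
ft_force: [-0.2, 0.3, -0.5]
finger_gap: 0.005
finger_force: 0.0
16.35 pos [0.5065 0.0977 0.0993] delta tool [ 0.001  -0.0001  0.0163] tilt [-8.e-04  7.e-04 -1.e+00] F [-0.18  0.33 -0.47] gap 0.005
```

Contact is expected near 0.0895–0.090, and about 7.5 mm below that gives half-way. First go down to about 0.086.

```bash
python3 -m inch '{"offset":[[0,0,0.003],[0,0,0.003],[0,0,0.002],[0,0,0.002],[0,0,0.002],[0,0,0.001],[0,0,0],[0,0,0],[0,0,0]],"rot":[[0,0,0],[0,0,0],[0,0,0],[0,0,0],[0,0,0],[0,0,0],[0,0,0],[0,0,0],[0,0,0]]}'
python3 -m inch '{"offset":[[0,0,0]],"rot":[[0,0,0]]}'
```

```text
time: 17.25
tool_pos: [0.5061, 0.0975, 0.0858]
eef_rot: [0.207, 0.978, 0.0, 0.0]
ft_force: [-0.4, -0.0, 2.3]
finger_gap: 0.001
finger_force: 1.3
time: 17.35
tool_pos: [0.5061, 0.0975, 0.0858]
eef_rot: [0.207, 0.978, -0.0, 0.0]
ft_force: [-1.4, -0.8, 2.3]
finger_gap: 0.001
finger_force: 1.3
```

```bash
python3 -m inch '{"offset":[[0,0,0.002],[0,0,0.0015],[0,0,0.001],[0,0,0],[0,0,0],[0,0,0],[0,0,0],[0,0,0],[0,0,0],[0,0,0],[0,0,0],[0,0,0],[0,0,0],[0,0,0]],"rot":[[0,0,0],[0,0,0],[0,0,0],[0,0,0],[0,0,0],[0,0,0],[0,0,0],[0,0,0],[0,0,0],[0,0,0],[0,0,0],[0,0,0],[0,0,0],[0,0,0]]}'
python3 -m inch '{"offset":[[0,0,0],[0,0,0],[0,0,0]],"rot":[[0,0,0],[0,0,0],[0,0,0]]}'
```

```text
time: 18.75
tool_pos: [0.5061, 0.0975, 0.0812]
eef_rot: [0.207, 0.978, 0.0, 0.0]
ft_force: [-3.0, -0.5, 6.1]
finger_gap: -0.002
finger_force: 3.3
time: 19.05
tool_pos: [0.5062, 0.0975, 0.0812]
eef_rot: [0.207, 0.978, 0.0, 0.0]
ft_force: [-2.5, -0.2, 6.7]
finger_gap: 0.001
finger_force: 3.3
```

About 6.6 N, so the pan is about 8 mm down. Rise and check.

```bash

python3 -m inch '{"offset":[[0,0,-0.002],[0,0,-0.002],[0,0,-0.002],[0,0,-0.002],[0,0,-0.002],[0,0,-0.002],[0,0,-0.01],[0,0,-0.025],[0,0,-0.03],[0,0,-0.03],[0,0,-0.03],[0,0,0],[0,0,0],[0,0,0],[0,0,0],[0,0,0]],"rot":[[0,0,0],[0,0,0],[0,0,0],[0,0,0],[0,0,0],[0,0,0],[0,0,0],[0,0,0],[0,0,0],[0,0,0],[0,0,0],[0,0,0],[0,0,0],[0,0,0],[0,0,0],[0,0,0]]}'
python3 - <<'E'
from h import *
cv2.imwrite('pics/w4.png',arm.capture("wrist")[:,:,::-1])
E
```

```text
time: 20.65
tool_pos: [0.5058, 0.0974, 0.2176]
eef_rot: [0.207, 0.978, -0.0, -0.0]
ft_force: [0.8, -0.4, -0.9]
finger_gap: 0.003
finger_force: 0.0
```

View pics/w4.png

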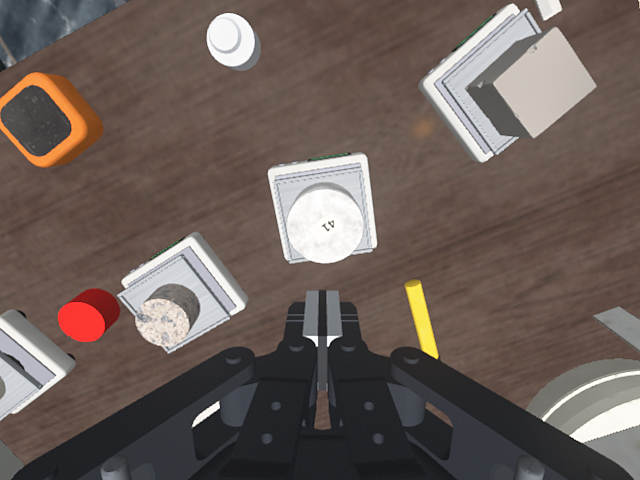

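All samples stand on their risen pans: tin at (325,223), slice at (165,320), cube at (540,80). The robot is clear of everything.

```bash
python3 -c "
from cell import arm
print(arm.job_done())"
```

```text
the job is handed in; nothing more can be done
None
```

I pressed the core slice, then the mortar cube, then the tin, each to about half-way (roughly 8 mm of pan travel, judged from the measured force). I held each for over a second and let it rise; all three samples are still on their pans, nothing else was touched, and the job was handed in at about 21 s.

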